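# Cover the bowl from the spring board dispenser

## Task

Pull the top wooden board out through the front slot of the spring dispenser, so that the next board springs up under the lips and the others stay inside, then use it to cover the low wide steel bowl: lower it onto the bowl before letting go, and leave it lying flat and centred, with the bowl's mouth fully covered. The slot's height is not known: press the top board down a little by its handle and feel for the depth at which it slides out. Leave the tall pot, the jar and the scissors where they are.

Things in the scene. Friction and masses are not known exactly. Their poses are not given: they have to be found in the camera images.
- dispenser: fixed steel dispenser, 130 deep (x), 150 wide (y), up to 122 mm high, open in front. Origin: centre of its underside, on the work surface. Its front, where the board handles stick out, faces its own -x. Holds a stack of 4 equal boards on a spring platform. Walls guide the boards with 2 mm play at each side and at the back.
- lips (a point): point over the dispenser's origin, level with the undersides of two lips along its side walls (110 mm above the work surface; lips 5 mm thick, 10 mm over the board each side). The spring holds the top board up against them, so it cannot be lifted straight out.
- front (a point): middle of the front face, 62 mm ahead (-x) of the dispenser's origin, at the lips' level. Two dark upright plates 4 mm thick stand here, 40 mm apart, one each side of the handles, up to 12 mm higher than this point. In each is a level slot 18 mm high, for one board to slide out. The slot's top edge lies 3 to 14 mm below this point: it differs each time and is not measured (see lips, platform).
- board1: the top wooden board: square blade 110 x 110 x 14 mm with a flat handle 30 mm wide and 60 mm long (same 14 mm thickness) on the middle of its -x side. Origin: centre of the blade's underside; z up; the handle reaches from x -55 to -115 mm. About 0.12 kg. It starts with its underside 96 mm above the work surface, turned as the dispenser is.
- board2: the next board, equal to board1, directly beneath it (underside 82 mm up); the handles lie one right above the other, without a gap. It rises 14 mm when board1 is gone.
- board3: the third board, equal, beneath board2
- board4: the lowest board, equal, beneath board3
- platform (a joint): height of the spring platform: 0 with four boards in, + upward; +0.014 with one board gone and the next up at the lips; can be pressed to -0.026 or lower with 2 to 6 N (spring 120 N/m). At rest the slot's upper edge stops the top board. It slides out when pressed down by more than that edge's 3 to 14 mm, but not over 4 mm more, or the slot's lower edge stops it.
- bowl: the low, wide, round steel bowl to cover, loose, about 0.35 kg: rim 96 mm across, 55 mm high. Origin: centre of its underside; rim 55 mm above it
- pot: tall, narrower round steel pot, loose: 72 mm across, 95 mm high; origin at the centre of its underside. It may stand in either place; leave it alone
- jar: green plastic jar with a white cap, 72 mm across, 100 mm high, origin at the centre of its underside; leave it alone
- scissors: kitchen scissors with black handles, 200 mm long, lying flat, origin near the pivot; leave them alone
There are look-alikes about, which are no part of the job. What is shaped like the bowl but purple or red is not meant.

How it is judged:
By the outcome, as a careful person would: the job done as asked, in the order asked, and still so for the second after the job is handed in, with the robot touching nothing.
It also fails if it takes over 58 s, if anything falls off the work surface, if the arm or the gripper's body presses on something with over 40 N, if the wrist force passes 120 N, or if a joint passes its speed limit or range.

## Robot

A 7-joint arm with a two-finger parallel gripper is mounted at the origin on the work surface. World frame = base frame: x ahead of the robot, y to its left, z up, the work surface at z = 0. Lengths are in mm, angles in rad, forces in N, time in s.
With the tool pointing down it reaches from about 425 to 875 mm from the base axis. Payload 8.4 kg.
Tool frame: the origin (TCP) lies midway between the tips of the shut fingers; the grasp point (between the pads) lies 19 mm behind it (hold_point_z is the distance from the TCP to the grasp point, in mm); z points along the fingers, y is the line along which they close (so a half turn about z gives the same grasp; the last joint's range is limited). The gripper opens to 87 mm and grips with 3 to 60 N. Pads are 19 mm wide; open, the fingers measure 117 mm over their backs; the gripper's body (75 mm by 190 mm) begins 51 mm behind the grasp point.
Start: joints at [1.193, 0.333, 0.04, 1.465, -0.013, 1.343, -0.059], TCP at [178.859, -624.878, 222.546] pointing down, gripper open.
Joint ranges: [-2.58, 2.58], [-0.38, 2.09], [-1.3, 1.39], [0.25, 2.4], [-1.5, 4.64], [0.08, 2.09], [-2.65, 2.65]. Speed limits (rad/s): [2.22, 2.22, 2.79, 2.79, 3.14, 3.14, 3.14].

## Interface

Orientations are given as a unit quaternion [x, y, z, w].
In Python, from workcell import observe, grab_frame, sign_off, hold_point_z gives the robot as it stands.
- The arm moves only by the shell command python3 -m inch 'ROWS'. ROWS is a JSON object of lists of equal length, an entry for each row: "gripper": the finger opening in cm, from 0 to 8.7; "offset": the shift along the tool's x, y, z in cm, a list of three; "rotation": the turn, a rotation vector about the tool's x, y, z in degrees, a list of three. A call has 1 to 10 rows; each row is the pose to reach, as a shift and turn from the pose commanded when the call began, along the tool's axes at that moment; what a row does not reach only later rows make up. A row lasts 1/10 s, in which the tool goes at most 50 mm and 8.59 degrees, less where a joint would pass 70% of its speed; a pose out of reach is approached as far as the arm can. A call with a gripper value outside its range is refused whole. The fingers move at their own pace and stop on an object; the grip force is fixed at half the most. Time passes only in rows, so rows that repeat a pose let the fingers close. It gives the time, the measured TCP pose, the force, the opening and the grip force at its end, in the units of the state.
- observe(): the state, without advancing time (a new reading comes with each control period).
- grab_frame(name): name is "side" or "top"; returns a dict with "image" (384x512x3 uint8, blue, green, red), "camera_matrix" (3x3 intrinsics, pixels), "D" ([k1, k2, p1, p2, k3] as OpenCV has them; the pictures are not rectified), "world_from_camera" (4x4, takes a point from camera to world coordinates). Camera axes: x right, y down, z forward; pixel columns grow to the right and rows downward; lengths in mm; the calibration is good to about 2 mm. A picture is of the moment at which its call begins. There is no depth.
- sign_off(): hands the job in; it is judged then, once.
The state is a dict: "time": time; "qpos": joint angles; "joint_velocities": joint speeds; "effort": joint torques, N m; "tcp_pos": TCP position; "eef_rot": TCP orientation; "wrist_force": force on the tool from outside, world axes, zero at the start; "torque": the same for the moment, N m; "finger_gap": finger opening in mm; "finger_force": force on a finger pad.
Only numpy, scipy, OpenCV 4.12 (cv2) and the standard library are available. Lean on these libraries where they do the work, as an engineer would, in place of code of your own. Each camera call takes 0.05 s, during which the arm holds its last target. There are 200 camera calls.

## Working session

There is one attempt and no reset: what is moved stays moved. The work goes in short steps, Python scripts to look and compute and a shell command to move; the robot and the scene stay as the last step left them, time stands still between calls to the robot, and variables do not carry over. Pictures are saved under pics/ and viewed, at most 10 in all, crops included, and the job is handed in when it is done.

```bash
mkdir -p pics; python3 - <<'E'
from workcell import *
import cv2
for n in ("top","side"):
    f=grab_frame(n); cv2.imwrite(f"pics/{n}0.png",f["image"]); print(n,f["camera_matrix"],f["D"],f["world_from_camera"])
print(observe(),hold_point_z)
E
```

```text
top [[348.02306679   0.         257.20153046]
 [  0.         348.02306679 189.94467067]
 [  0.           0.           1.        ]] [-0.10280207  0.          0.          0.          0.        ] [[-6.68256277e-03 -9.96609997e-01  8.19991274e-02  4.83236503e+02]
 [-9.99950950e-01  7.25934773e-03  6.73791966e-03  5.42516393e+01]
 [-7.31033827e-03 -8.19500788e-02 -9.96609624e-01  9.41937506e+02]
 [ 0.00000000e+00  0.00000000e+00  0.00000000e+00  1.00000000e+00]]
side [[400.88456843   0.         251.4935063 ]
 [  0.         400.88456843 182.67788263]
 [  0.           0.           1.        ]] [0.0172755 0.        0.        0.        0.       ] [[-8.14026249e-01 -3.95302546e-01  4.25555123e-01  1.32264149e+02]
 [-5.80791964e-01  5.45808027e-01 -6.03965473e-01  6.62980801e+02]
 [ 6.47768701e-03 -7.38802744e-01 -6.73890603e-01  7.94889190e+02]
 [ 0.00000000e+00  0.00000000e+00  0.00000000e+00  1.00000000e+00]]
{'time': 0.1, 'qpos': array([ 1.19278201,  0.33385033,  0.03988195,  1.46618597, -0.01343085,
        1.34331971, -0.0584999 ]), 'joint_velocities': array([-0.00046092, -0.00157848, -0.00219392, -0.00240235, -0.00112748,
       -0.00182821, -0.00045306]), 'effort': array([ 6.14834076e-03, -6.57804251e+01,  1.34131305e+00, -4.04700744e+01,
       -5.96826221e-02,  4.10283124e-02, -3.72956322e-05]), 'tcp_pos': array([ 178.75055084, -624.48574638,  221.74027844]), 'eef_rot': array([ 9.90300404e-01,  1.38940813e-01, -1.39959721e-04, -7.35469742e-04]), 'wrist_force': array([0.14539837, 1.2472153 , 0.11554907]), 'torque': array([ 0.01816502, -0.01216577, -0.02618649]), 'finger_force': 0.0, 'finger_gap': 87.20580988558152} 18.700000000000003
```

View pics/top0.png

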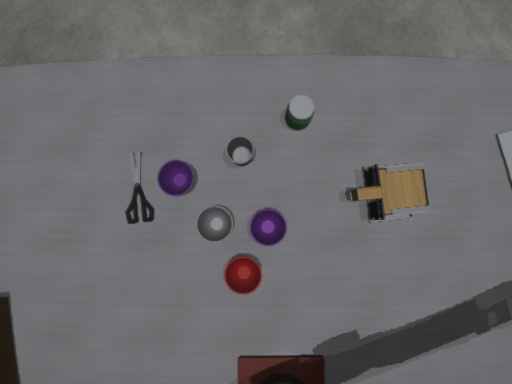

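View pics/side0.png

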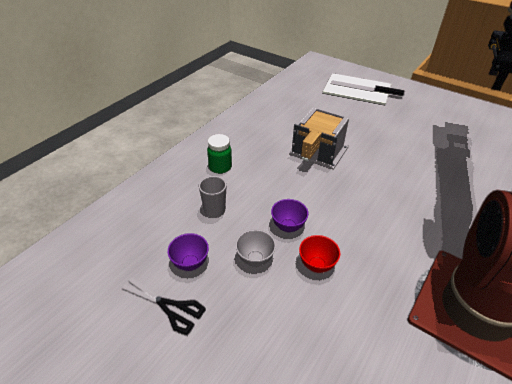

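The top view shows the bowl at about (215,223), the pot at (240,151), and the dispenser at about (400,190) with its handle at (370,194) pointing left (+y). The purple and red bowls are look-alikes. The side view agrees.

```bash
cat > h.py <<'E'
import numpy as np, cv2
from workcell import *
def px2w(f,uv,z):
    K,D,T=[np.array(f[k],float) for k in("camera_matrix","D","world_from_camera")]
    p=cv2.undistortPoints(np.array(uv,float).reshape(-1,1,2),K,D).reshape(-1,2)
    d=np.c_[p,np.ones(len(p))]@T[:3,:3].T; o=T[:3,3]
    return o+d*((z-o[2])/d[:,2])[:,None]
def w2px(f,P):
    K,D,T=[np.array(f[k],float) for k in("camera_matrix","D","world_from_camera")]
    W=np.linalg.inv(T); return cv2.projectPoints(np.array(P,float).reshape(-1,1,3),cv2.Rodrigues(W[:3,:3])[0],W[:3,3],K,D)[0].reshape(-1,2)
E
python3 - <<'E'
from h import *
f=grab_frame("top"); im=f["image"]
hsv=cv2.cvtColor(im,cv2.COLOR_BGR2HSV)
m=((hsv[...,0]>8)&(hsv[...,0]<28)&(hsv[...,1]>90)&(hsv[...,2]>60)).astype(np.uint8)
m[:, :330]=0; m[:,440:]=0; m[:150]=0; m[230:]=0
ys,xs=np.nonzero(m); print(xs.min(),xs.max(),ys.min(),ys.max())
P=px2w(f,np.c_[xs,ys],110)[:,:2]
c=P.mean(0); 
# blade part: far from the front (y small)
print(c, P.min(0),P.max(0))
bl=np.c_[xs,ys][xs>385]; print(cv2.minAreaRect(px2w(f,bl,110)[:,:2].astype(np.float32)))
hd=np.c_[xs,ys][xs<380]; print(cv2.minAreaRect(px2w(f,hd,110)[:,:2].astype(np.float32)))
print("bowl",px2w(f,[[215,223]],55),"pot",px2w(f,[[240,151]],95))
a=cv2.resize(im[150:235,335:445],None,fx=5,fy=5,interpolation=cv2.INTER_CUBIC)
b=cv2.resize(im[190:255,190:240],None,fx=5,fy=5,interpolation=cv2.INTER_CUBIC)
o=np.zeros((425,800,3),np.uint8); o[:425,:550]=a; o[:325,550:]=b; cv2.imwrite("pics/c1.png",o)
E
```

```text
353 426 169 213
[ 549.7537216  -280.13116401] [ 493.43348953 -353.05225372] [ 600.73494619 -170.84597539]
((546.6122436523438, -298.4313659667969), (98.70742797851562, 104.91055297851562), 5.457073211669922)
((564.6072387695312, -203.93069458007812), (63.95615005493164, 74.6773681640625), 87.87568664550781)
bowl [[472.56042494 168.24875258  55.        ]] pot [[649.71772652 101.80812662  95.        ]]
```

View pics/c1.png

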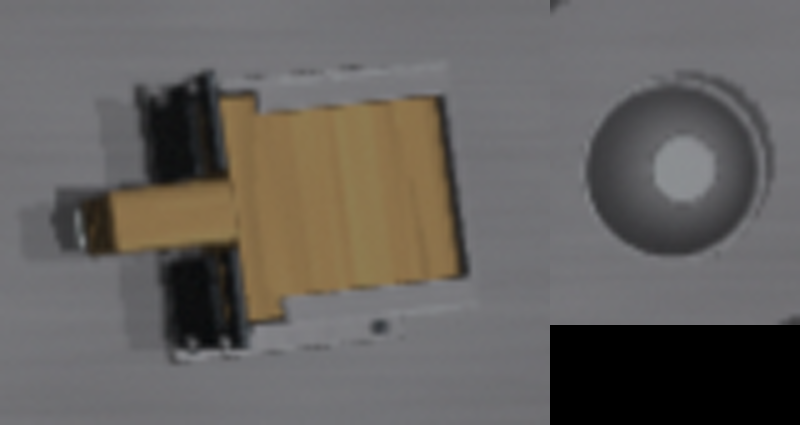

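The crop shows the handle tip's top edge at (110,192)–(117,252), the blade's front corners at (220,95) and (253,322), and its back edge at (440,97)–(467,275). The bowl rim is centred at about (672,169).

```bash
python3 - <<'E'
from h import *
f=grab_frame("top")
g=lambda p,ox,oy:(np.array(p,float)+.5)/5-.5+[ox,oy]
P=px2w(f,g([[110,192],[117,252],[220,95],[253,322],[440,97],[467,275],[232,181],[238,241]],335,150),110)[:,:2];print(P.round(1))
tip=P[:2].mean(0);front=P[2:4].mean(0);fr2=P[6:8].mean(0);back=P[4:6].mean(0)
print("tip",tip,"front",front,fr2,"back",back)
print("lens",np.linalg.norm(tip-front),np.linalg.norm(front-back),np.linalg.norm(P[2]-P[3]))
u=(tip-back);print("dir of -x",np.degrees(np.arctan2(u[1],u[0])))
for a,b in((0,1),(2,3),(4,5)):
  v=P[a]-P[b];print(np.degrees(np.arctan2(v[1],v[0])))
u/=np.linalg.norm(u)
print("centre est",tip-115*u,front-55*u,back+55*u)
# bowl rim
R=px2w(f,g(np.array([[587,169],[757,169],[672,84],[672,254]])-[550,0],190,190),55)
print(R.round(1),R[:2].mean(0),R[2:].mean(0))
# side check with masks of rim
s=grab_frame("side")
print(w2px(s,[[*R.mean(0)[:2],55],[*tip,110]]))
q=observe()["eef_rot"]
from scipy.spatial.transform import Rotation as Ro
print(Ro.from_quat(q).as_matrix().round(3))
E
```

```text
[[ 554.7 -180.2]
 [ 525.6 -182.8]
 [ 601.7 -236.3]
 [ 491.2 -248.7]
 [ 600.5 -347.9]
 [ 512.7 -357.6]
 [ 559.6 -240.7]
 [ 530.4 -242.6]]
tip [ 540.13144116 -181.51259633] front [ 546.44450483 -242.52860273] [ 544.99675916 -241.63216665] back [ 556.58350221 -352.74868664]
lens 61.34172976331257 110.6854379087703 111.25119761544407
dir of -x 95.48803192013231
5.053990194723905
6.416728747232537
6.30574730764252
centre est [ 551.12979158 -295.985459  ] [ 551.70458547 -297.27649358] [ 551.32342158 -298.0007958 ]
[[471.7 214.4  55. ]
 [471.4 127.4  55. ]
 [514.8 170.9  55. ]
 [428.5 170.8  55. ]] [471.53444981 170.90159578  55.        ] [471.66499969 170.83150375  55.        ]
[[253.53884193 244.05375838]
 [305.43906243 141.99232215]]
[[ 0.961  0.275 -0.   ]
 [ 0.275 -0.961  0.001]
 [-0.    -0.001 -1.   ]]
```

```bash
python3 -m inch '{"gripper":[5,5,5,5,5,5,5,5,5,5],"offset":[[46.3,-29.6,0],[46.3,-29.6,0],[46.3,-29.6,0],[46.3,-29.6,0],[46.3,-29.6,0],[46.3,-29.6,0],[46.3,-29.6,0],[46.3,-29.6,0],[46.3,-29.6,0],[46.3,-29.6,0]],"rotation":[[0,0,-80],[0,0,-80],[0,0,-80],[0,0,-80],[0,0,-80],[0,0,-80],[0,0,-80],[0,0,-80],[0,0,-80],[0,0,-80]]}'
cat > to.py <<'E'
import sys
from h import *
from scipy.spatial.transform import Rotation as Ro
s=observe();R=Ro.from_quat(s["eef_rot"]);x,y,z,a=map(float,sys.argv[1:5])
# target tool: z down, x axis at angle a
T=Ro.from_euler("z",a,degrees=True)*Ro.from_euler("x",180,degrees=True)
print("t",s["time"],"pos",s["tcp_pos"].round(1),"off_cm",(R.inv().apply(np.array([x,y,z])-s["tcp_pos"])/10).round(2),"rot",(R.inv()*T).as_rotvec(degrees=True).round(2),"F",s["wrist_force"].round(1),"gap",s["finger_gap"].round(1),"ff",round(float(s["finger_force"]),1))
E
python3 to.py 543 -213 97.5 95.8
```

```text
time: 1.25
tcp_pos: [510.7, -248.4, 222.8]
eef_rot: [0.667, 0.745, -0.0, 0.0]
wrist_force: [0.9, -1.3, -0.0]
finger_gap: 50.5
finger_force: 0.0Traceback (most recent call last):
  File "to.py", line 7, in <module>
    print("t",s["time"],"pos",s["tcp_pos"].round(1),"off_cm",(R.inv().apply(np.array([x,y,z])-s["tcp_pos"])/10).round(2),"rot",(R.inv()*T).as_rotvec(degrees=True).round(2),"F",s["wrist_force"].round(1),"gap",s["finger_gap"].round(1),"ff",round(float(s["finger_force"]),1))
                                                                                                                                                                                                                ^^^^^^^^^^^^^^^^^^^^^
AttributeError: 'float' object has no attribute 'round'
```

```bash
sed -i 's/s\["finger_gap"\].round(1)/round(float(s["finger_gap"]),1)/' to.py; python3 to.py 543 -213 150 95.8
```

```text
t 1.25 pos [ 510.7 -248.4  222.8] off_cm [3.17 3.59 7.28] rot [0.02 0.02 0.48] F [ 0.9 -1.3 -0. ] gap 50.5 ff 0.0
```

```bash
python3 -m inch '{"gripper":[5,5,5,5],"offset":[[3.2,3.6,3],[3.2,3.6,7.3],[3.2,3.6,7.3],[3.2,3.6,7.3]],"rotation":[[0,0,0.5],[0,0,0.5],[0,0,0.5],[0,0,0.5]]}'
python3 to.py 543 -213 97.5 95.8
python3 - <<'E'
from h import *
f=grab_frame("side")
cv2.imwrite("pics/s1.png",cv2.resize(f["image"][70:190,250:400],None,fx=5,fy=5,interpolation=cv2.INTER_CUBIC))
E
```

```text
time: 1.65
tcp_pos: [541.5, -214.9, 149.6]
eef_rot: [0.673, 0.74, -0.0, -0.001]
wrist_force: [-0.2, -0.4, 1.4]
finger_gap: 50.0
finger_force: 0.0
t 1.65 pos [ 541.5 -214.9  149.6] off_cm [0.17 0.17 5.21] rot [-0.1  -0.04 -0.35] F [-0.2 -0.4  1.4] gap 50.0 ff 0.0
```

View pics/s1.png

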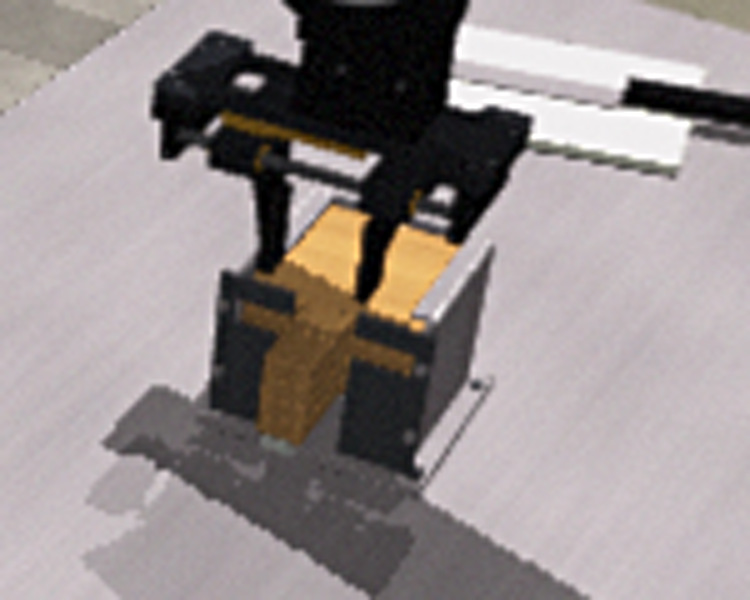

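The side picture shows the fingers straddling the handle, clear of the dark plates. The slots look close under the plate tops (crop about y 300–350). I'll lower and grip.

```bash
python3 -m inch '{"gripper":[5,5,5,5,2,2,2,2,2,2],"offset":[[0.15,0.1,3],[0.15,0.1,5],[0.15,0.1,5.2],[0.15,0.1,5.2],[0.15,0.1,5.2],[0.15,0.1,5.2],[0.15,0.1,5.2],[0.15,0.1,5.2],[0.15,0.1,5.2],[0.15,0.1,5.2]],"rotation":[[0,0,-0.3],[0,0,-0.3],[0,0,-0.3],[0,0,-0.3],[0,0,-0.3],[0,0,-0.3],[0,0,-0.3],[0,0,-0.3],[0,0,-0.3],[0,0,-0.3]]}'
python3 to.py 543 -213 97.5 95.8
```

```text
time: 2.7
tcp_pos: [543.3, -213.1, 97.9]
eef_rot: [0.671, 0.742, 0.0, 0.0]
wrist_force: [0.1, -0.9, 2.4]
finger_gap: 29.5
finger_force: 30.0
t 2.7 pos [ 543.3 -213.1   97.9] off_cm [ 0.01 -0.03  0.04] rot [ 0.03  0.02 -0.04] F [ 0.1 -0.9  2.4] gap 29.5 ff 30.0
```

```bash
python3 -m inch '{"gripper":[2,2,2,2,2],"offset":[[0,0,0.25],[0,0,0.5],[0,0,0.55],[0,0,0.55],[0,0,0.55]],"rotation":[[0,0,0],[0,0,0],[0,0,0],[0,0,0],[0,0,0]]}'
python3 -m inch '{"gripper":[2,2,2,2,2],"offset":[[0.2,0,0],[0.4,0,0],[0.6,0,0],[0.7,0,0],[0.7,0,0]],"rotation":[[0,0,0],[0,0,0],[0,0,0],[0,0,0],[0,0,0]]}'
```

```text
time: 3.2
tcp_pos: [543.2, -213.0, 92.2]
eef_rot: [0.671, 0.742, 0.0, 0.0]
wrist_force: [0.1, -2.1, 3.1]
finger_gap: 29.8
finger_force: 30.0
time: 3.7
tcp_pos: [542.6, -209.8, 92.3]
eef_rot: [0.671, 0.741, -0.001, 0.002]
wrist_force: [3.6, -14.6, -2.2]
finger_gap: 29.8
finger_force: 30.0
```

```bash
python3 -m inch '{"gripper":[2,2,2,2,2],"offset":[[-0.3,0,0],[-0.5,0,0.1],[-0.5,0,0.25],[-0.5,0,0.25],[-0.5,0,0.25]],"rotation":[[0,0,0],[0,0,0],[0,0,0],[0,0,0],[0,0,0]]}'
python3 -m inch '{"gripper":[2,2,2,2,2],"offset":[[0.2,0,0],[0.4,0,0],[0.6,0,0],[0.7,0,0],[0.7,0,0]],"rotation":[[0,0,0],[0,0,0],[0,0,0],[0,0,0],[0,0,0]]}'; python3 to.py 542.6 -210 97.9 95.8
```

```text
time: 4.2
tcp_pos: [542.8, -210.2, 89.4]
eef_rot: [0.67, 0.742, 0.0, -0.0]
wrist_force: [-0.4, 0.7, 3.9]
finger_gap: 29.7
finger_force: 30.0
time: 4.7
tcp_pos: [542.2, -203.8, 89.6]
eef_rot: [0.671, 0.742, 0.0, 0.0]
wrist_force: [-0.1, -2.0, 3.2]
finger_gap: 29.7
finger_force: 30.0
t 4.7 pos [ 542.2 -203.8   89.6] off_cm [-0.62 -0.02 -0.83] rot [ 0.    0.   -0.02] F [-0.1 -2.   3.2] gap 29.7 ff 30.0
```

It slides at a depth of about 8 mm, so I'll keep pulling.

```bash
python3 -m inch '{"gripper":[2,2,2,2,2],"offset":[[0.6,0,0],[1.2,0,0],[1.8,0,0],[2.4,0,0],[2.4,0,0]],"rotation":[[0,0,0],[0,0,0],[0,0,0],[0,0,0],[0,0,0]]}'; python3 to.py 542.6 -210 97.9 95.8
```

```text
time: 5.2
tcp_pos: [539.6, -178.2, 89.5]
eef_rot: [0.67, 0.742, 0.0, -0.001]
wrist_force: [0.3, 1.6, 4.1]
finger_gap: 29.7
finger_force: 30.0
t 5.2 pos [ 539.6 -178.2   89.5] off_cm [-3.2  -0.03 -0.84] rot [-0.02 -0.07  0.07] F [0.3 1.6 4.1] gap 29.7 ff 30.0
```

```bash
python3 -m inch '{"gripper":[2,2,2,2,2,2],"offset":[[1.2,0,0],[2.4,0,0],[3.6,0,0],[4.8,0,0],[5.5,0,0],[5.5,0,0]],"rotation":[[0,0,0],[0,0,0],[0,0,0],[0,0,0],[0,0,0],[0,0,0]]}'; python3 to.py 542.6 -210 97.9 95.8
python3 - <<'E'
from h import *
a=grab_frame("side")["image"][70:190,250:400]
b=grab_frame("top")["image"][145:235,320:440]
o=np.zeros((590,800,3),np.uint8); o[:360,:450]=cv2.resize(a,(450,360),interpolation=cv2.INTER_CUBIC); o[:262,450:]=cv2.resize(b,(350,262),interpolation=cv2.INTER_CUBIC)
cv2.imwrite("pics/s2.png",o[:360])
E
```

```text
time: 5.8
tcp_pos: [534.1, -123.1, 89.6]
eef_rot: [0.67, 0.743, 0.0, -0.001]
wrist_force: [-0.3, 2.5, 3.0]
finger_gap: 29.5
finger_force: 30.0
t 5.8 pos [ 534.1 -123.1   89.6] off_cm [-8.73 -0.05 -0.84] rot [-0.01 -0.07  0.1 ] F [-0.3  2.5  3. ] gap 29.5 ff 30.0
```

View pics/s2.png

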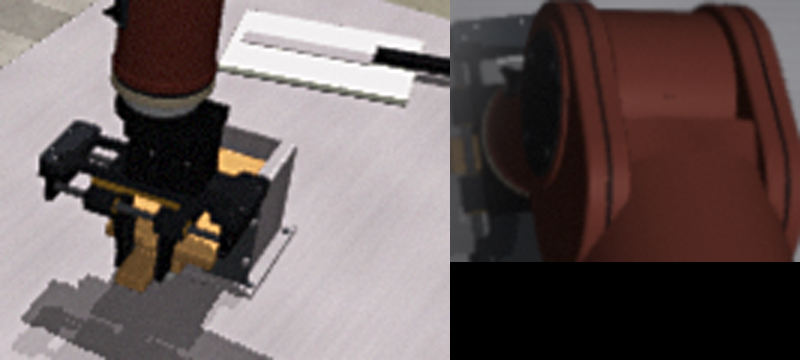

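The side view shows the board most of the way out between the plates, and the stack still inside. I'll finish the pull, then lift as it clears.

```bash
python3 -m inch '{"gripper":[2,2,2,2,2,2,2,2],"offset":[[1.5,0,0],[3,0,0],[3.8,0,0],[4.3,0,-0.5],[5.5,0,-2],[7.5,0,-4],[9,0,-6],[9,0,-7]],"rotation":[[0,0,0],[0,0,0],[0,0,0],[0,0,0],[0,0,0],[0,0,0],[0,0,0],[0,0,0]]}'; python3 to.py 463 253 150 95.8
python3 - <<'E'
from h import *
a=grab_frame("side")["image"][70:210,220:400]
b=grab_frame("top")["image"][145:235,320:440]
o=np.zeros((360,800,3),np.uint8); o[:350,:450]=cv2.resize(a,(450,350),interpolation=cv2.INTER_CUBIC); o[:262,450:]=cv2.resize(b,(350,262),interpolation=cv2.INTER_CUBIC)
cv2.imwrite("pics/s3.png",o)
E
```

```text
time: 6.7
tcp_pos: [525.6, -32.3, 162.0]
eef_rot: [0.669, 0.743, 0.001, 0.0]
wrist_force: [1.0, 0.3, -2.0]
finger_gap: 29.5
finger_force: 30.0
t 6.7 pos [525.6 -32.3 162. ] off_cm [29.03 -3.25  1.22] rot [ 0.12 -0.05  0.19] F [ 1.   0.3 -2. ] gap 29.5 ff 30.0
```

View pics/s3.png

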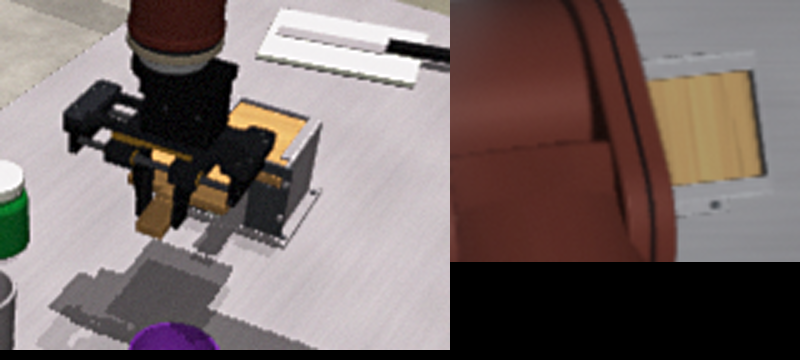

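Board1 is out, and board2 is up under the lips with its blade in place. I'll carry board1 to above the bowl.

```bash
python3 -m inch '{"gripper":[2,2,2,2,2,2,2,2,2,2],"offset":[[4,-0.4,0],[8,-0.9,0],[12,-1.4,0],[16,-1.9,0],[20,-2.4,0],[24,-2.9,0.5],[27,-3.2,2],[29,-3.2,3.5],[29.2,-3.2,4.2],[29.2,-3.2,4.2]],"rotation":[[0,0,0.2],[0,0,0.2],[0,0,0.2],[0,0,0.2],[0,0,0.2],[0,0,0.2],[0,0,0.2],[0,0,0.2],[0,0,0.2],[0,0,0.2]]}'; python3 to.py 463.1 255 97.9 95.8
python3 - <<'E'
from h import *
s=grab_frame("side");t=grab_frame("top");cv2.imwrite("side2.png",s["image"]);cv2.imwrite("top2.png",t["image"])
a=s["image"][190:310,165:315]; b=t["image"][130:280,140:260]
o=np.zeros((600,800,3),np.uint8); o[:400,:500]=cv2.resize(a,(500,400),interpolation=cv2.INTER_CUBIC); o[:375,500:]=cv2.resize(b,(300,375),interpolation=cv2.INTER_CUBIC)
cv2.imwrite("pics/s4.png",o[:400])
E
```

```text
time: 7.8
tcp_pos: [463.3, 250.3, 115.8]
eef_rot: [0.672, 0.741, -0.001, -0.001]
wrist_force: [-0.1, 0.3, -1.5]
finger_gap: 29.6
finger_force: 30.0
t 7.8 pos [463.3 250.3 115.8] off_cm [0.47 0.03 1.79] rot [-0.18  0.05 -0.23] F [-0.1  0.3 -1.5] gap 29.6 ff 30.0
```

View pics/s4.png

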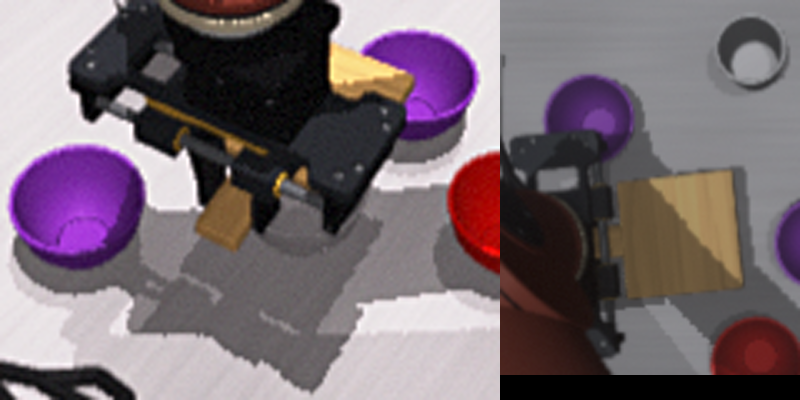

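The side view shows the handle tip at about (197,218) and (238,238), and a rear blade corner at about (413,72). The top view shows the blade corners at (618,180), (625,298), (737,170) and (743,287). I'll fit the board's pose to these to get its pitch and slip.

```bash
cat > fit.py <<'E'
from h import *
from scipy.optimize import least_squares
from scipy.spatial.transform import Rotation as Ro
s=grab_frame("side");t=grab_frame("top")
tp=np.array([[618,180],[625,298],[737,170],[743,287]],float); tp=(tp-[500,0]+.5)/2.5-.5+[140,130]
sp=np.array([[197,218],[238,238],[413,72]],float); sp=(sp+.5)*.3-.5+[165,190]
B=np.array([[-55,55,14],[-55,-55,14],[55,55,14],[55,-55,14]],float); S=np.array([[-115,15,14],[-115,-15,14],[55,-55,14]],float)
R=lambda v:Ro.from_euler("ZYX",[v[3],v[4],v[5]],degrees=True)  # yaw, pitch, roll
r=lambda v:np.r_[(w2px(t,R(v).apply(B)+v[:3])-tp).ravel(),(w2px(s,R(v).apply(S)+v[:3])-sp).ravel()]
o=least_squares(r,[471,170,115,-84,0,0],loss="soft_l1")
print(o.x.round(1),o.fun.round(1))
st=observe(); print(st["tcp_pos"].round(1))
E
python3 fit.py
```

```text
[471.1 163.8 119.1 -84.   -3.1  -4.1] [ 0.4  1.2  1.4  0.9 -1.2 -0.1  1.1  0.4 -1.8  0.4 -1.8 -0.4 -0.1 -0.1]
[464.8 250.2 118. ]
```

```bash
cat >> fit.py <<'E'
r0=lambda v:r(np.r_[v,0])
o=least_squares(r0,[471,170,115,-84,0],loss="soft_l1"); print("roll0",o.x.round(1),o.fun.round(1))
th=np.linspace(0,2*np.pi,180,endpoint=False)
for n,f in(("top",t),("side",s)):
    g=cv2.GaussianBlur(cv2.cvtColor(cv2.imread(f"pics/{n}0.png"),cv2.COLOR_BGR2GRAY).astype(np.float32),(0,0),.7)
    G=np.hypot(cv2.Sobel(g,5,1,0),cv2.Sobel(g,5,0,1))
    for rad in(44,46,48):
        best=max((np.sqrt(cv2.remap(G,*[w2px(f,np.c_[x+rad*np.cos(th),y+rad*np.sin(th),0*th+55])[:,k].astype(np.float32).reshape(-1,1) for k in(0,1)],cv2.INTER_LINEAR)).mean(),x,y) for x in range(462,482) for y in range(160,182))
        print(n,rad,best)
E
python3 fit.py
```

```text
[471.1 163.8 119.1 -84.   -3.1  -4.1] [ 0.4  1.2  1.4  0.9 -1.2 -0.1  1.1  0.4 -1.8  0.4 -1.8 -0.4 -0.1 -0.1]
[464.7 250.6 118.1]
roll0 [472.2 163.1 121.1 -84.1  -4.5] [ 0.2  1.   2.   0.8 -1.3 -0.3  1.3  0.5 -1.8  0.  -1.7 -0.1  0.1 -0. ]
top 44 (np.float32(11.513289), 471, 171)
top 46 (np.float32(9.390208), 473, 169)
top 48 (np.float32(9.32371), 474, 166)
side 44 (np.float32(14.906551), 466, 172)
side 46 (np.float32(14.988966), 466, 172)
side 48 (np.float32(12.154595), 467, 172)
```

```bash
python3 -m inch '{"gripper":[2,2,2,2,2,2],"offset":[[0.4,-0.1,0.5],[0.8,-0.17,1.5],[0.8,-0.17,3],[0.8,-0.17,4],[0.8,-0.17,4],[0.8,-0.17,4]],"rotation":[[0,1.5,0],[0,3,0],[0,4,0],[0,4,0],[0,4,0],[0,4,0]]}'
python3 - <<'E'
from h import *
s=grab_frame("side");t=grab_frame("top")
a=s["image"][190:310,165:315]; b=t["image"][165:270,180:264]
o=np.zeros((600,800,3),np.uint8); o[:400,:500]=cv2.resize(a,(500,400),interpolation=cv2.INTER_CUBIC); o[:375,500:]=cv2.resize(b,(300,375),interpolation=cv2.INTER_CUBIC)
cv2.imwrite("pics/s5.png",o[:400]); print(observe()["tcp_pos"],observe()["wrist_force"])
E
```

```text
time: 8.7
tcp_pos: [461.5, 259.5, 77.8]
eef_rot: [0.671, 0.74, 0.023, -0.026]
wrist_force: [0.1, -0.0, -0.8]
finger_gap: 29.5
finger_force: 30.0
[461.79218449 259.79854155  78.22851756] [-0.40733369  0.1975297  -1.50397067]
```

View pics/s5.png

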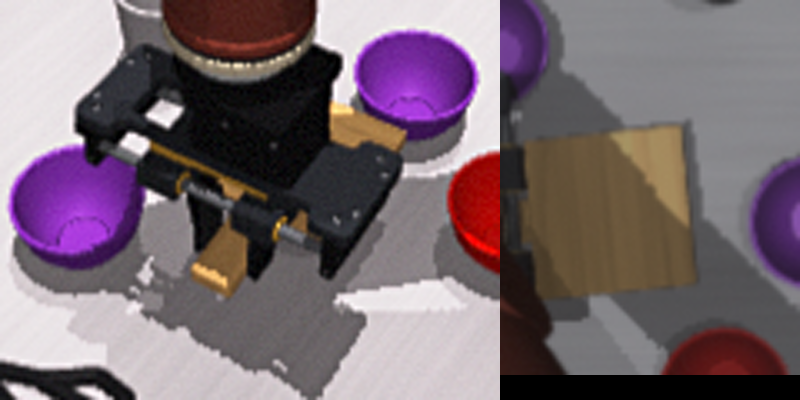

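Now the top view shows the blade corners at (527,143), (540,298), (687,124) and (696,283). The side view shows the handle tip at (193,265) and (230,283), and the rear corner at (405,130). The neighbouring bowls are undisturbed.

```bash
sed -i 's/^tp=.*/tp=np.array([[527,143],[540,298],[687,124],[696,283]],float); tp=(tp-[500,0]+.5)*.28-.5+[180,165]/; s/^sp=np.array([^;]*;/sp=np.array([[193,265],[230,283],[405,130]],float);/; /^th=/,$d' fit.py; python3 fit.py; python3 to.py 463 257 65 95.8
```

```text
[468.9 173.1  72.7 -83.7   1.9  -4.2] [ 0.1 -0.   0.5  1.2 -0.6  0.3  1.7  0.2 -1.4  0.1 -0.3 -0.  -0.2 -0.1]
[461.8 259.7  78.2]
roll0 [469.9 172.5  75.1 -83.8   0.5] [-0.1 -0.2  0.8  1.1 -0.6  0.1  1.8  0.3 -1.4 -0.2 -0.3  0.3 -0.  -0. ]
t 8.9 pos [461.8 259.7  78.2] off_cm [-0.38  0.09  1.3 ] rot [ 0.07 -4.02 -0.21] F [-0.3 -0.7 -1.4] gap 29.9 ff 30.0
```

```bash
python3 -m inch '{"gripper":[2,2,2,2,2],"offset":[[-0.1,0,0.6],[-0.2,0,1.2],[-0.3,0,1.7],[-0.3,0,1.7],[-0.3,0,1.7]],"rotation":[[0,0,0],[0,0,0],[0,0,0],[0,0,0],[0,0,0]]}'
python3 -m inch '{"gripper":[2,2],"offset":[[0,0,0.1],[0,0,0.15]],"rotation":[[0,0,0],[0,0,0]]}'
python3 -m inch '{"gripper":[2,2],"offset":[[0,0,0.1],[0,0,0.1]],"rotation":[[0,0,0],[0,0,0]]}'
```

```text
time: 9.4
tcp_pos: [461.5, 257.5, 60.2]
eef_rot: [0.671, 0.74, 0.023, -0.026]
wrist_force: [-0.4, 0.2, -0.8]
finger_gap: 29.7
finger_force: 30.0
time: 9.6
tcp_pos: [461.8, 257.7, 59.0]
eef_rot: [0.671, 0.74, 0.024, -0.026]
wrist_force: [0.6, 1.3, 0.1]
finger_gap: 29.5
finger_force: 30.0
time: 9.8
tcp_pos: [461.6, 257.7, 57.9]
eef_rot: [0.671, 0.74, 0.023, -0.026]
wrist_force: [-0.5, -0.3, -1.0]
finger_gap: 29.6
finger_force: 30.0
```

```bash
python3 -m inch '{"gripper":[2,2],"offset":[[0,0,0.1],[0,0,0.1]],"rotation":[[0,0,0],[0,0,0]]}'
python3 -m inch '{"gripper":[2,2],"offset":[[0,0,0.08],[0,0,0.08]],"rotation":[[0,0,0],[0,0,0]]}'
```

```text
time: 10.0
tcp_pos: [461.6, 257.7, 56.8]
eef_rot: [0.672, 0.74, 0.023, -0.026]
wrist_force: [-0.9, -0.1, -1.4]
finger_gap: 30.1
finger_force: 30.0
time: 10.2
tcp_pos: [461.7, 258.0, 56.2]
eef_rot: [0.671, 0.74, 0.024, -0.026]
wrist_force: [-0.1, -0.0, 0.1]
finger_gap: 30.0
finger_force: 30.0
```

```bash
python3 -m inch '{"gripper":[2,2],"offset":[[0,0,0.08],[0,0,0.08]],"rotation":[[0,0,0],[0,0,0]]}'
python3 -m inch '{"gripper":[2,2],"offset":[[0,0,0.08],[0,0,0.08]],"rotation":[[0,0,0],[0,0,0]]}'; python3 - <<'E'
from h import *
s=grab_frame("side");t=grab_frame("top")
a=s["image"][190:310,165:315]; b=t["image"][165:270,180:264]
o=np.zeros((600,800,3),np.uint8); o[:400,:500]=cv2.resize(a,(500,400),interpolation=cv2.INTER_CUBIC); o[:375,500:]=cv2.resize(b,(300,375),interpolation=cv2.INTER_CUBIC)
cv2.imwrite("pics/s6.png",o[:400]); print(observe()["torque"],observe()["wrist_force"])
E
```

```text
time: 10.4
tcp_pos: [461.8, 258.4, 55.7]
eef_rot: [0.671, 0.74, 0.024, -0.026]
wrist_force: [-0.4, 1.8, 3.5]
finger_gap: 29.6
finger_force: 30.0
time: 10.6
tcp_pos: [461.8, 258.9, 55.1]
eef_rot: [0.671, 0.74, 0.024, -0.026]
wrist_force: [-1.6, 2.3, 6.7]
finger_gap: 30.0
finger_force: 30.0
[ 0.33785435  0.32142837 -0.07261733] [-1.83754214  3.23498684  7.04826901]
```

View pics/s6.png

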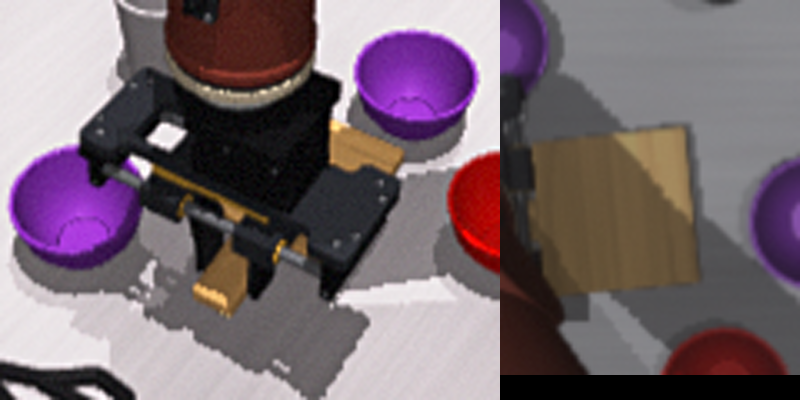

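There is firm contact at about 7 N, with the board flat over the bowl. I'll ease off the load, then open and rise.

```bash
python3 -m inch '{"gripper":[2,2,3.4,3.8,4.5,5,5],"offset":[[0,0,-0.1],[0,0,-0.1],[0,0,-0.1],[0,0,-0.1],[0,0,-0.1],[0,0,-0.1],[0,0,-0.1]],"rotation":[[0,0,0],[0,0,0],[0,0,0],[0,0,0],[0,0,0],[0,0,0],[0,0,0]]}'
```

```text
time: 11.4
tcp_pos: [461.6, 257.7, 55.4]
eef_rot: [0.672, 0.74, 0.023, -0.026]
wrist_force: [-0.9, -0.1, -0.4]
finger_gap: 48.5
finger_force: 0.0
```

```bash
python3 -m inch '{"gripper":[5,5,5,5,5,5,5,5,5,5],"offset":[[0,0,-1.5],[0,0,-4],[0,0,-8],[0,0,-12],[4,0,-16],[8,0,-18],[12,0,-18],[16,0,-18],[20,0,-18],[20,0,-18]],"rotation":[[0,0,0],[0,0,0],[0,0,0],[0,0,0],[0,0,0],[0,0,0],[0,0,0],[0,0,0],[0,0,0],[0,0,0]]}'
python3 - <<'E'
from h import *
s=grab_frame("side");t=grab_frame("top")
a=s["image"][190:310,165:315]; b=t["image"][165:270,180:264]
o=np.zeros((600,800,3),np.uint8); o[:400,:500]=cv2.resize(a,(500,400),interpolation=cv2.INTER_CUBIC); o[:375,500:]=cv2.resize(b,(300,375),interpolation=cv2.INTER_CUBIC)
c=t["image"][150:235,335:445]; o[400:593,:250]=cv2.resize(c,(250,193)); c=s["image"][100:170,280:370]; o[400:594,260:510]=cv2.resize(c,(250,194))
cv2.imwrite("pics/s7.png",o)
E
```

```text
time: 12.4
tcp_pos: [440.0, 449.6, 250.5]
eef_rot: [0.669, 0.743, 0.024, -0.028]
wrist_force: [-1.2, -0.2, -0.1]
finger_gap: 49.6
finger_force: 0.0
```

View pics/s7.png

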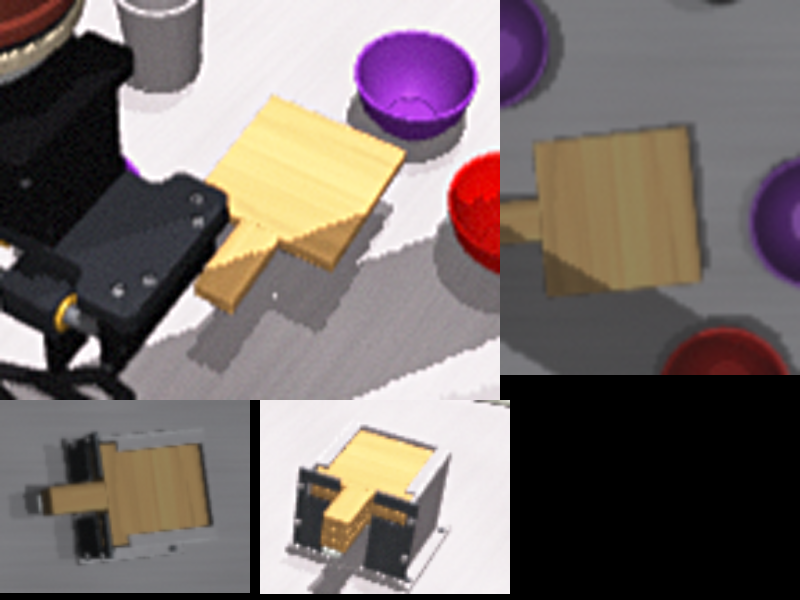

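The board lies flat with the bowl hidden beneath it, and board2 is up under the lips. I'll check the centring from the top corners (535,143), (545,296), (689,125) and (702,283).

```bash
python3 - <<'E'
from h import *
t=grab_frame("top");tp=np.array([[535,143],[545,296],[689,125],[702,283]],float); tp=(tp-[500,0]+.5)*.28-.5+[180,165]
P=px2w(t,tp,69);print(P.round(1),P.mean(0))
s=grab_frame("side");sp=(np.array([[272,95],[405,150],[331,266]],float)+.5)*.3-.5+[165,190]
Q=px2w(s,sp,69);print(Q.round(1),(Q[0]+Q[2])/2)
E
```

```text
[[519.  231.3  69. ]
 [411.7 223.7  69. ]
 [531.1 122.3  69. ]
 [420.5 113.4  69. ]] [470.56862245 172.6642805   69.        ]
[[526.2 124.9  69. ]
 [419.2 112.3  69. ]
 [406.4 224.1  69. ]] [466.30658194 174.47362852  69.        ]
```

```bash
python3 -c "from workcell import *; print(sign_off())"
```

```text
the job is handed in; nothing more can be done
None
```

The top board slid out at about 8 mm depth and now lies flat on the steel bowl, measured about 2 mm off-centre. The next board is up under the lips, the arm is clear, and the job was handed in at about 13 s of the 58 s allowed.

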